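Line up the microscope boom foot with a drift and bolt it

TASK

The carriage of the microscope boom foot has crept along its rods, so its bolt hole no longer lines up with the hole in the bridge beneath. Take the tapered drift from the tool stand and drive it down through both holes until its collar meets the carriage, drawing the holes into line; then draw it out, put it back upright in a free well of the stand, pushed down to its collar, and set the large-headed bolt fully home through both holes, head flat on the carriage. Leave the small-headed stub bolt in its well and do not shove the dish or the wash bottle about.

Things in the scene. Friction and masses are not known exactly. Their poses are not given: they have to be found in the camera images.
- foot: The boom foot, bolted to the bench, place and yaw vary: 200 x 110 mm foot plate, two guide rods, a dark steel bridge (top 64 mm above the table, 10 mm thick) and the aluminium carriage on top. Origin on the table under the bridge's hole; x along the rods (the slide direction), y across, z up.
- foot_hole (a point): Centre of the round bolt hole in the bridge, at the bridge's upper face, 64 mm above the table. 16 mm across, straight through the 10 mm bridge; below it is free space down to 8 mm above the table. Axes as the foot.
- carriage_hole (a point): Centre of the round bolt hole, 16 mm across, in the 8 mm carriage plate, at its upper face, 72 mm above the table; it lies right on the bridge. Axes as the foot. The plate is flat 40 mm to -x and 50 mm to either side; a black clamp block with a stud, 50 mm tall, begins 51 mm to +x of the hole (a knob on it reaches 43 mm to +y).
- carriage (a joint): Slide of the carriage along the foot's x, in m: how far the carriage hole lies to +x of the bridge hole; 0 is in line. It starts 5.5 to 8 mm off, stays where it is left (the drift leaves it up to 1.5 mm off), takes about 7 N to move (range -9 to 9 mm).
- drift: The drift, a turned steel tool 114 mm long, 0.19 kg; origin at its tip, z along it to the handle. From the tip: taper 4 mm across to 15 mm at 34 mm, parallel 15 mm to 56 mm, collar 25 mm across and 6 mm thick (56 to 62 mm), round handle 18 mm across, 52 mm long. It starts upright in a well, collar on the stand's top.
- drift_grip (a point): Middle of the drift's handle, 88 mm from the tip, 32 mm above the underside of the collar; z along the drift, up.
- drift_tip (a point): The small end of the drift, on its axis. With the collar on the carriage it is 48 mm below foot_hole; with the collar on the stand, 56 mm below the well's mouth.
- bolt: The large-headed steel bolt, 0.13 kg: round cap head 26 mm across, 24 mm tall, on a plain shank 13 mm across, 32 mm long, its end chamfered over 2 mm to 11 mm across; no thread, it slides in. Origin at the foot of the shank, z up. It starts upright in a well, head on the stand's top.
- bolt_head (a point): Middle of the bolt's head, 12 mm above its underside and 44 mm above the foot; z up along the bolt.
- bolt_foot (a point): The lower end of the bolt's shank, on its axis. With the head flat on the carriage it is 24 mm below foot_hole.
- stub_head (a point): Middle of the head of the stub bolt, a bystander that stays in the stand: same shank, but a head only 21 mm across and 10 mm tall. Drift, bolt and stub bolt are in the three wells in any order.
- well0 (a point): Mouth of the well at the -y end of the tool stand, a grey plastic block 50 x 190 x 65 mm tall fixed to the bench (place and yaw vary), at its top face 65 mm above the table. The wells are equal round holes 16 mm across, open down to the table, 65 mm apart in a row along the stand's y axis. The point's y runs along the row, z up.
- well1 (a point): Mouth of the middle well; 65 mm above the table.
- well2 (a point): Mouth of the well at the +y end of the stand; 65 mm above the table.
- dish_mid (a point): Bystander: middle of a small white ceramic dish, 90 mm across, 18 mm tall, standing beyond the foot and the stand.
- wash_bottle_mid (a point): Bystander: middle of a clear wash bottle with a yellow cap, 66 mm across, 160 mm tall, at the right of the bench.
Mind the look-alikes: they are no part of the job. What is shaped like the drift but red is not meant. Leave any purple look-alike of the bolt alone.

How it is judged:
On the way, in this order (a step that is already met when the one before it is completed fails the run):
1. the drift stands down through both holes, its collar on the carriage, and the holes are in line (z of drift_tip in the frame of foot_hole below -0.043 m and horizontal distance between drift_tip and foot_hole below 0.005 m and value of joint carriage between -0.002 and 0.002 m), for 0.2 s.
2. the bolt stands fully home through both holes (horizontal distance between bolt_foot and foot_hole below 0.003 m and z of bolt_foot in the frame of foot_hole between -0.03 and -0.022 m and angle between bolt_head's own z axis and vertical below 0.06 rad), for 0.2 s.
At the end, for the whole second after the job is handed in: The bolt stands upright (within 0.06 rad) through both holes, its head within 2 mm of lying flat on the carriage, the holes in line within 2.5 mm; the drift stands upright in a well of the stand, its collar within 4 mm of the stand's top; both are at rest and released (all of step 2 and value of joint carriage between -0.0025 and 0.0025 m and linear speed of each of bolt, drift below 0.01 m/s and angle between drift_grip's own z axis and vertical below 0.06 rad and z of drift_tip in the frame of well1 between -0.06 and -0.052 m and (horizontal distance between drift_grip and well0 below 0.006 m or horizontal distance between drift_grip and well1 below 0.006 m or horizontal distance between drift_grip and well2 below 0.006 m)); the robot touches nothing.
It fails at once if the stub bolt is taken from its well (moved more than 15 mm) (distance of stub_head from where it was at the start of the episode above 0.015 m).
It fails at once if the dish is pushed more than 30 mm (distance of dish_mid from where it was at the start of the episode above 0.03 m).
It fails at once if the wash bottle is pushed more than 30 mm (distance of wash_bottle_mid from where it was at the start of the episode above 0.03 m).
It also fails if it takes over 72 s, if anything falls off the work surface, if the arm or the gripper's body presses on something with over 40 N, if the wrist force passes 120 N, or if a joint passes its speed limit or range.

ROBOT

A 7-joint arm with a two-finger parallel gripper is mounted at the origin on the work surface. World frame = base frame: x ahead of the robot, y to its left, z up, the work surface at z = 0. Lengths are in m, angles in rad, forces in N, time in s.
With the tool pointing down it reaches from about 0.4 to 0.85 m from the base axis. Payload 4.5 kg.
Tool frame: the origin (TCP) lies between the finger pads; the fingertips stand 19 mm ahead of it and the grasp point (between the pads) is the TCP (r.tips_ahead is the distance from the TCP to the fingertips, in m); z points along the fingers, y is the line along which they close (so a half turn about z gives the same grasp; the last joint's range is limited). The gripper opens to 88 mm and grips with 3 to 60 N. Pads are 18 mm wide; open, the fingers measure 123 mm over their backs; the gripper's body (75 mm by 187 mm) begins 45 mm behind the grasp point.
Start: joints at [-1.126, 0.689, -0.195, 1.565, 0.157, 0.902, -0.215], TCP at [0.25, 0.573, 0.258] pointing down, gripper open.
Joint ranges: [-3.01, 3.01], [-0.46, 2.08], [-1.47, 1.51], [0.13, 2.56], [-1, 4.14], [0.04, 2.09], [-2.66, 2.66]. Speed limits (rad/s): [2.57, 2.57, 3.14, 3.14, 3.14, 3.14, 3.14].

INTERFACE

Orientations are given as a unit quaternion [x, y, z, w].
In Python, from plant import r, cams, models gives the robot as it stands. The module is installed in compiled form; this text tells all that it offers.
- The arm moves only by the tool jog_arm, never from a script. Its arguments are lists of equal length, an entry for each row: "turn": the turn, a rotation vector about the tool's x, y, z in rad, a list of three; "translation": the shift along the tool's x, y, z in m, a list of three; "grip": the closure, from 0 (fully open) to 1 (shut). In form: {"turn": [[ax, ay, az], ...], "translation": [[tx, ty, tz], ...], "grip": [grip, ...]}. A call has 1 to 20 rows; each row is the pose to reach, as a shift and turn from the pose commanded when the call began, along the tool's axes at that moment; what a row does not reach only later rows make up. A row lasts 1/8 s, in which the tool goes at most 62.5 mm and 10.7 degrees, less where a joint would pass 70% of its speed; a pose out of reach is approached as far as the arm can. A call with a gripper value outside its range is refused whole. The fingers move at their own pace and stop on an object; "force" is the grip in N (left out, the last holds). Time passes only in rows, so rows that repeat a pose let the fingers close. It gives the time, the measured TCP pose, the force, the opening and the grip force at its end, in the units of the state.
- r.get_state(): the state, without advancing time (a new reading comes with each control period).
- cams.snapshot(name): name is "side" or "top" or "wrist"; returns the picture (480x640x3 uint8, red, green, blue); there is no depth.
- cams.camera_params(name): a dict with "fx", "fy", "cx", "cy" (pixels), "eye" and "orientation" of the camera in the world. Camera axes: x right, y up, looking along -z (the intrinsics and any distortion apply to the point x, -y, -z); pixel columns grow to the right and rows downward; lengths in m; the calibration is good to about 2 mm. A picture is of the moment at which its call begins: read the wrist's pose just before it. camera_params takes no time and is no camera call; for the wrist camera it gives the pose at the moment of the call.
- r.finish_job(): hands the job in; it is judged then, once.
Trained networks look in the newest picture that a camera, given by its name, has taken for a name from the list of things; names that differ only in an ending like _2 or _b are one class to them, and where a whole thing is asked for, a point or a joint stands for the part that bears it (a point fixed in the world has none). Each returns a list of dicts, best first, with "p" (0 to 1); they miss things now and then, are a little off and sometimes report something else, mostly with a low value. They report only what shows in the picture. A call takes as long as a camera call. They do not tell look-alikes from the thing itself.
- models.find_in(camera, name): "position" ([x, y, z] in m, in world coordinates, good to about 4 mm: the middle of the surface that is visible of it).
- models.masks_of(camera, name): "pixels" (480x640 bool, what is visible of it).
- models.place_of(camera, name): "position" ([x, y, z] in m, in world coordinates, good to about 4 mm: a listed point, or the origin of a listed thing).
The state is a dict: "clock": time; "q": joint angles; "qd": joint speeds; "joint_torque": joint torques, N m; "tool_pos": TCP position; "eef_rot": TCP orientation; "contact_force": force on the tool from outside, world axes, zero at the start; "moment": the same for the moment, N m; "opening": opening from 0.0 (shut) to 1.0 (fully open); "finger_force": force on a finger pad.
Only numpy, scipy, OpenCV 4.12 (cv2) and the standard library are available. Lean on these libraries where they do the work, as an engineer would, in place of code of your own. Each camera call takes 0.05 s, during which the arm holds its last target. There are 200 camera calls.

## Working session

There is one attempt and no reset: what is moved stays moved. The work goes in short steps, Python scripts to look and compute and a tool call to move; the robot and the scene stay as the last step left them, time stands still between calls to the robot, and variables do not carry over. Pictures are saved under pics/ and viewed, at most 14 in all, crops included, and the job is handed in when it is done.

Besides the shell and the picture viewer there is one more tool, called after ">>>" as name(argument=value, ...) on one line, values as JSON. jog_arm: Moves the arm, as the interface text tells. Its arguments: {"type":"object","properties":{"turn":{"type":"array"},"translation":{"type":"array"},"grip":{"type":"array"},"force":{"type":"number"}},"required":["turn","translation","grip"]}

```bash
mkdir -p pics; cat > h.py <<'E'
import numpy as np, cv2
from scipy.spatial.transform import Rotation as R
from plant import r, cams, models
def snap(c,n=None):
    im=cams.snapshot(c)
    if n: cv2.imwrite(f'pics/{n}.png',im[:,:,::-1])
    return im
def ray(c,u,v,z,p=None):
    p=p or cams.camera_params(c)
    d=R.from_quat(p['orientation']).apply([(u-p['cx'])/p['fx'],-(v-p['cy'])/p['fy'],-1])
    e=np.array(p['eye']); return e+d*(z-e[2])/d[2]
def proj(c,X,p=None):
    p=p or cams.camera_params(c)
    x=R.from_quat(p['orientation']).inv().apply(np.array(X)-p['eye'])
    return np.array([p['cx']+p['fx']*x[0]/-x[2],p['cy']-p['fy']*x[1]/-x[2]])
E
python3 - <<'E'
from h import *
np.set_printoptions(precision=4,suppress=True)
for c in ['top','side']:
    im=snap(c,c+'0'); p=cams.camera_params(c); print(p)
    for n in ['drift_grip','bolt_head','stub_head','foot_hole','carriage_hole','well0','well1','well2','dish_mid','wash_bottle_mid']:
        for d in models.place_of(c,n)[:3]: print(c,n,round(d['p'],2),np.array(d['position']),proj(c,d['position']))
s=r.get_state();print(s)
E
```

```text
{'fx': 621.7011867060796, 'fy': 621.7011867060796, 'cx': 310.8132048320443, 'cy': 241.12098420483505, 'eye': array([ 0.4124, -0.1004,  1.5001]), 'orientation': array([ 0.0573, -0.0483, -0.7043,  0.7059])}
top drift_grip 0.67 [ 0.5476 -0.0963  0.0965] [316.9286 274.4135]
top drift_grip 0.61 [ 0.6523 -0.1116  0.0927] [323.6793 229.1222]
top bolt_head 0.73 [0.768  0.0141 0.0052] [272.402  188.7534]
top bolt_head 0.46 [ 0.5423 -0.1602  0.0767] [344.8084 277.602 ]
top stub_head 0.47 [ 0.5345 -0.2273  0.0694] [373.859  281.3315]
top foot_hole 0.72 [0.5364 0.1909 0.0637] [193.172  280.3309]
top foot_hole 0.59 [0.7686 0.0196 0.0077] [270.0978 188.2789]
top carriage_hole 0.96 [0.5474 0.1967 0.0684] [190.4176 275.4075]
top well0 0.73 [ 0.5485 -0.1581  0.0627] [343.6374 275.4806]
top well0 0.62 [ 0.5553 -0.0934  0.0624] [315.7255 272.5142]
top well0 0.26 [ 0.552  -0.0981  0.0964] [317.7266 272.4837]
top well1 0.73 [ 0.5485 -0.1581  0.0627] [343.6374 275.4806]
top well1 0.62 [ 0.5553 -0.0934  0.0624] [315.7255 272.5142]
top well1 0.26 [ 0.552  -0.0981  0.0964] [317.7266 272.4837]
top well2 0.73 
[... 1800 characters left out ...]
 0.7 [0.769  0.0197 0.0114] [363.8499 219.9349]
side dish_mid 0.59 [ 0.5364 -0.2263  0.0657] [285.7257 314.1102]
side wash_bottle_mid 0.87 [ 0.6007 -0.4725  0.0756] [361.4262 435.7901]
{'clock': 1.1, 'q': array([-1.1262,  0.6891, -0.1946,  1.5653,  0.1573,  0.9025, -0.2151]), 'qd': array([-0.0004, -0.0006, -0.0005, -0.0017, -0.0004, -0.0006,  0.0008]), 'joint_torque': array([ -0.0002, -52.7499,  -1.2668, -15.375 ,  -0.0519,  -0.0005,
         0.    ]), 'tool_pos': array([0.2496, 0.573 , 0.2577]), 'eef_rot': array([0.204, 0.979, 0.   , 0.   ]), 'contact_force': array([-0.2182, -0.0133, -0.3428]), 'moment': array([-0.0241,  0.0116,  0.0023]), 'finger_force': 0.0, 'opening': 0.9991779762166985}
```

```bash
python3 - <<'E'
import cv2
a=cv2.imread('pics/top0.png')[150:330,150:510]; b=cv2.imread('pics/side0.png')[130:340,220:400]
a=cv2.resize(a,(800,400),interpolation=3)[:300]; 
a=cv2.imread('pics/top0.png')[170:310,150:420]; a=cv2.resize(a,None,fx=1.6,fy=1.6*1,interpolation=2)
b=cv2.resize(b,None,fx=2,fy=2,interpolation=2)
import numpy as np
o=np.zeros((600,800,3),np.uint8);o[:a.shape[0],:a.shape[1]]=a;o[180:600,440:800]=b
cv2.imwrite('pics/m1.png',o)
E
```

```text
(no output)
```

View pics/m1.png

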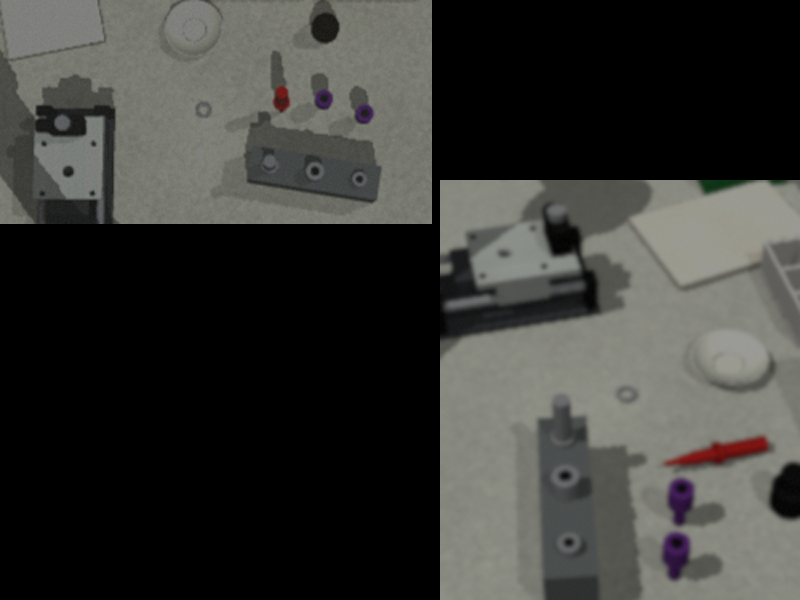

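View pics/top0.png

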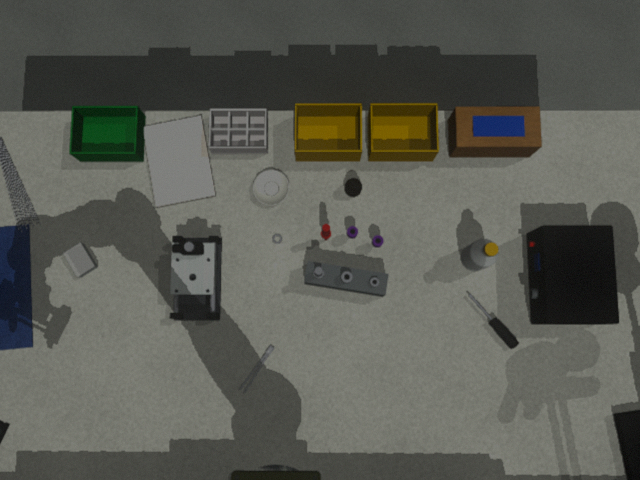

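In view, top picture. Drift: grey one in the stand at (318,271), not the red one at (325,231). Bolt: the middle grey large head at (346,277), not the small stub head at (374,282) or the purple ones at (352,232) and (377,240). The foot is at (193,277), with its hole at about (192,278).

```bash
cat >> h.py <<'E'
def rel(target,yaw=None):
    """world TCP target (+ world angle of tool y, deg) -> tool-frame shift and z turn"""
    s=r.get_state(); q=R.from_quat(s['eef_rot']); d=np.array(target)-s['tool_pos']
    t=q.inv().apply(d); y=q.apply([0,1,0]); cur=np.degrees(np.arctan2(y[1],y[0])); a=None
    if yaw is not None: a=-np.radians((yaw-cur+90)%180-90)
    return np.round(t,4),a if a is None else round(a,3),round(cur,2)
E
python3 - <<'E'
from h import *
np.set_printoptions(precision=4,suppress=True)
s=r.get_state();p=cams.camera_params('wrist');q=R.from_quat(s['eef_rot'])
print(q.inv().apply(p['eye']-s['tool_pos']),q.inv().apply(R.from_quat(p['orientation']).apply([[1,0,0],[0,1,0],[0,0,-1]])),p['fx'],p['cx'],p['cy'])
print(rel([0.5,0.19,0.28],90)); print(rel([0.52,-0.14,0.28],82))
E
```

```text
[ 0.0821  0.0007 -0.1276] [[ 0.0018  1.      0.0004]
 [ 0.9492 -0.0019  0.3148]
 [-0.3148  0.0002  0.9492]] 331.0673982340877 321.07524425666986 244.418235926845
(array([-0.3825, -0.2512, -0.0223]), np.float64(-0.411), np.float64(66.46))
(array([-0.5327, -0.5457, -0.0223]), np.float64(-0.271), np.float64(66.46))
```

>>> jog_arm(turn=[[0, 0, -0.41], [0, 0, -0.41], [0, 0, -0.41], [0, 0, -0.41], [0, 0, -0.41], [0, 0, -0.41], [0, 0, -0.41], [0, 0, -0.41], [0, 0, -0.41], [0, 0, -0.41], [0, 0, -0.41]], translation=[[-0.419, -0.235, 0.04], [-0.419, -0.235, 0.04], [-0.419, -0.235, 0.04], [-0.419, -0.235, 0.04], [-0.419, -0.235, 0.04], [-0.419, -0.235, 0.04], [-0.419, -0.235, 0.04], [-0.419, -0.235, 0.04], [-0.419, -0.235, 0.04], [-0.419, -0.235, 0.04], [-0.419, -0.235, 0.04]], grip=[0.5, 0.5, 0.5, 0.5, 0.5, 0.5, 0.5, 0.5, 0.5, 0.5, 0.5])

```text
clock: 2.48
tool_pos: [0.5389, 0.1922, 0.218]
eef_rot: [-0.001, 1.0, 0.001, -0.0]
contact_force: [-0.2, -0.3, 0.2]
opening: 0.499
finger_force: 0.0
```

```bash
python3 - <<'E'
from h import *
np.set_printoptions(precision=4,suppress=True)
s=r.get_state(); print(s['clock'],s['tool_pos'],s['qd'])
p=cams.camera_params('wrist'); im=snap('wrist','w1')
np.save('w1p.npy',p,allow_pickle=True)
for n in ['foot_hole','carriage_hole']:
    for d in models.place_of('wrist',n)[:3]: print(n,round(d['p'],2),np.array(d['position']),proj('wrist',d['position'],p))
print(rel([0.55,-0.14,0.22],82))
E
```

```text
2.475 [0.5389 0.1922 0.218 ] [-0.0031 -0.0006  0.0039 -0.0021  0.0022 -0.0003  0.0001]
foot_hole 0.92 [0.5337 0.1928 0.0632] [320.6828 226.1113]
carriage_hole 0.84 [0.5424 0.1927 0.07  ] [320.5297 237.8113]
(array([-0.0102, -0.3316, -0.0022]), np.float64(0.141), np.float64(90.09))
```

View pics/w1.png

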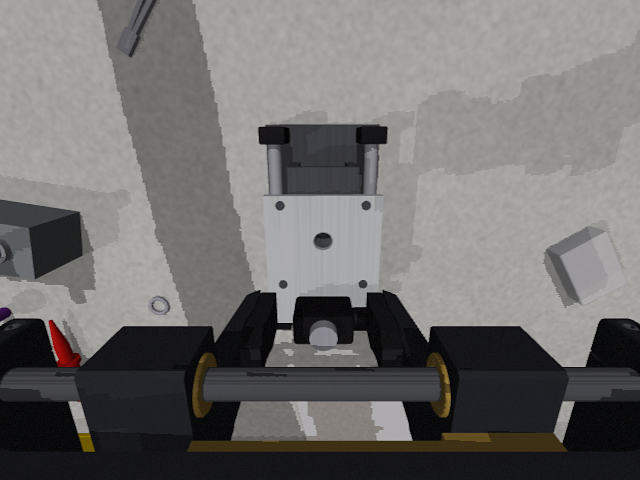

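```bash
python3 - <<'E'
from h import *
np.set_printoptions(precision=4,suppress=True)
im=cv2.imread('pics/w1.png'); p=np.load('w1p.npy',allow_pickle=True).item()
c=im[225:257,306:338]; cv2.imwrite('pics/c1.png',cv2.resize(c,None,fx=18,fy=18,interpolation=0))
g=cv2.cvtColor(c,cv2.COLOR_BGR2GRAY); print(g[::2,::2])
m=(g<120).astype(np.uint8); n,l,st,ce=cv2.connectedComponentsWithStats(m); print(st,ce+[306,225])
k=1+np.argmax(st[1:,4]); u,v=ce[k]+[306,225]; print(ray('wrist',u,v,.072,p))
print([proj('wrist',[.5424+d,.193,.072],p) for d in(-.008,.008)])
E
```

```text
[[168 169 162 170 169 168 171 168 165 172 170 171 168 170 171 171]
 [169 170 164 169 169 169 171 167 166 172 171 170 168 170 171 169]
 [168 170 164 170 170 169 171 168 166 172 170 169 168 170 171 170]
 [168 170 164 170 169 168 171 169 168 174 172 171 169 170 171 170]
 [168 170 163 169 170 171 130  59  28  39  73 147 170 170 170 170]
 [168 170 164 169 168  66  24  37  34  36  31  15 127 172 171 170]
 [168 170 164 172 115  27  27  30  40  39  31  29  63 164 171 169]
 [169 170 164 168  81  51  62  59  59  59  64  65  59 129 172 170]
 [169 171 165 162  61  59  58  61  64  65  64  64  62 125 172 170]
 [168 170 165 165  92  57  60  54  65  65  62  63  75 145 172 170]
 [169 170 164 171 136  80  57  56  56  60  60  74 108 166 170 169]
 [169 170 166 169 164 114 104  92  71  80  96 109 152 170 171 170]
 [169 170 165 169 169 164 157 121 113 113 130 172 167 169 171 168]
 [169 170 166 170 168 168 172 168 166 174 170 169 167 170 171 170]
 [169 171 165 170 169 169 171 168 165 173 170 170 168 170 171 170]
 [170 170 166 171 169 167 171 169 164 172 170 170 168 170 171 169]]
[[  0   0  32  32 770]
 [  8   7  18  18 254]] [[321.1805 240.4442]
 [322.4685 240.6693]]
[0.5444 0.1944 0.072 ]
[array([320.913 , 229.5897]), array([320.8384, 247.2468])]
```

View pics/c1.png

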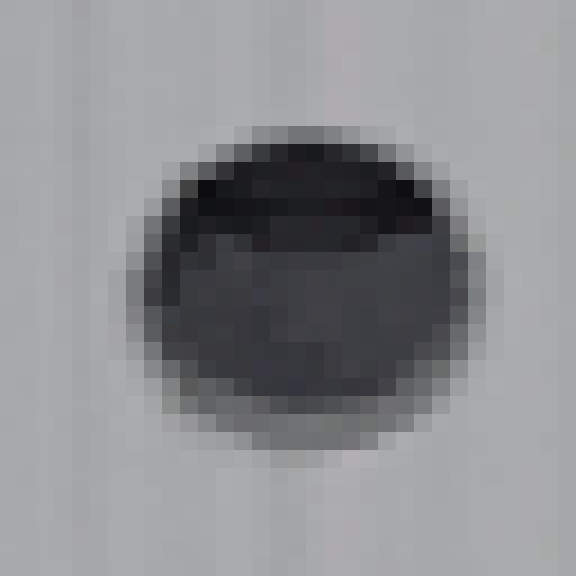

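>>> jog_arm(turn=[[0, 0, 0.14], [0, 0, 0.14], [0, 0, 0.14], [0, 0, 0.14], [0, 0, 0.14], [0, 0, 0.14], [0, 0, 0.14]], translation=[[-0.011, -0.33, 0], [-0.011, -0.33, 0], [-0.011, -0.33, 0], [-0.011, -0.33, 0], [-0.011, -0.33, 0], [-0.011, -0.33, 0], [-0.011, -0.33, 0]], grip=[0.5, 0.5, 0.5, 0.5, 0.5, 0.5, 0.5])

```text
clock: 3.5
tool_pos: [0.5506, -0.1403, 0.2176]
eef_rot: [0.071, 0.997, 0.0, 0.0]
contact_force: [0.9, -0.5, -0.2]
opening: 0.501
finger_force: 0.0
```

```bash
python3 - <<'E'
from h import *
np.set_printoptions(precision=4,suppress=True)
s=r.get_state(); print(s['clock'],s['tool_pos'],s['qd'])
p=cams.camera_params('wrist'); im=snap('wrist','w2')
np.save('w2p.npy',p,allow_pickle=True)
for n in ['drift_grip','bolt_head','stub_head','well0']:
    for d in models.place_of('wrist',n)[:3]: print(n,round(d['p'],2),np.array(d['position']),proj('wrist',d['position'],p))
for n in ['drift','bolt','stub_head']:
    for d in models.masks_of('wrist',n)[:3]:
        v,u=np.nonzero(d['pixels']); print(n,d['p'],u.min(),u.max(),v.min(),v.max())
E
```

```text
3.5 [ 0.5506 -0.1403  0.2176] [-0.0499 -0.005  -0.0488  0.0169 -0.0115 -0.0076 -0.0091]
drift_grip 0.98 [ 0.5598 -0.0991  0.0958] [372.9564 247.472 ]
drift_grip 0.82 [ 0.7477 -0.1084  0.0094] [368.9278 369.6785]
drift_grip 0.67 [ 0.529  -0.2258  0.0653] [219.5442 222.3464]
bolt_head 0.7 [ 0.6549 -0.1815  0.0481] [295.0083 329.3548]
bolt_head 0.69 [ 0.634  -0.2418  0.0456] [234.0142 317.6773]
bolt_head 0.58 [ 0.5467 -0.1626  0.0737] [293.7091 234.6277]
stub_head 0.63 [ 0.5335 -0.2259  0.0707] [218.8378 228.9666]
well0 0.97 [ 0.5318 -0.2298  0.0667] [215.348  226.4663]
well0 0.71 [ 0.5453 -0.1587  0.0629] [298.7528 229.032 ]
well0 0.71 [ 0.5533 -0.1009  0.0673] [365.3533 230.1842]
drift 0.72 357 393 218 264
drift 0.63 356 377 307 366
drift 0.18 621 639 156 224
bolt 0.9 288 313 302 344
bolt 0.73 279 311 215 252
bolt 0.67 225 242 299 323
stub_head 0.72 206 233 217 244
```

View pics/w2.png

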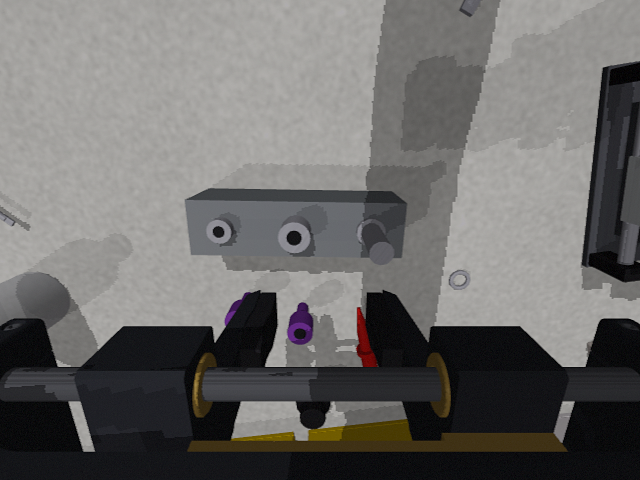

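The wrist view shows the drift top at about (381,253), the bolt head at (294,237), the stub at (219,231), and the purple bolts and red drift beyond the stand. The crop shows the carriage hole centred at (322,241), with the dark bridge hole only at its upper (-x) side, edge at v≈238.5. So the carriage sits to +x.

```bash
python3 - <<'E'
from h import *
np.set_printoptions(precision=4,suppress=True)
p=np.load('w1p.npy',allow_pickle=True).item()
for v in(232,238.5,250.0): print(v,ray('wrist',322.5,v,.072,p),ray('wrist',322.5,v,.064,p))
p=np.load('w2p.npy',allow_pickle=True).item()
im=cv2.imread('pics/w2.png')
g=cv2.GaussianBlur(cv2.cvtColor(im,cv2.COLOR_BGR2GRAY),(3,3),0)
for n,u,v,z,rad in(('drift',381,253,.123,.009),('bolt',294,237,.089,.013),('stub',219,231,.075,.0105)):
    f=331*rad/(p['eye'][2]-z)*1.0
    c=im[v-22:v+22,u-22:u+22]; 
    h=cv2.HoughCircles(cv2.resize(cv2.cvtColor(c,6),None,fx=6,fy=6,interpolation=2),cv2.HOUGH_GRADIENT,1,300,param1=80,param2=15,minRadius=int(f*4.8),maxRadius=int(f*7.2))
    if h is None: print(n,'none',ray('wrist',u,v,z,p));continue
    a,b,rr=h[0,0]; U,V=u-22+(a+.5)/6-.5,v-22+(b+.5)/6-.5
    print(n,U,V,rr/6,f,ray('wrist',U,V,z,p))
    cv2.circle(im,(round(U),round(V)),1,(0,0,255),-1)
cv2.imwrite('pics/c2.png',cv2.resize(im[200:280,190:410],None,fx=3.6,fy=3.6,interpolation=0))
E
```

```text
232 [0.5365 0.1944 0.072 ] [0.5389 0.1944 0.064 ]
238.5 [0.5424 0.1944 0.072 ] [0.5449 0.1945 0.064 ]
250.0 [0.5529 0.1945 0.072 ] [0.5557 0.1945 0.064 ]
drift none [ 0.5549 -0.097   0.123 ]
bolt 294.83334 237.5 15.05 16.797521235666082 [ 0.5449 -0.1602  0.089 ]
stub 218.66667 231.33333 12.216667 12.86418215953911 [ 0.5345 -0.225   0.075 ]
```

View pics/c2.png

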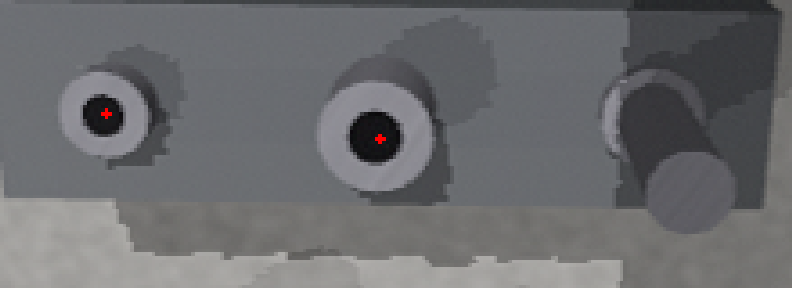

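>>> jog_arm(turn=[[0, 0, 0], [0, 0, 0], [0, 0, 0], [0, 0, 0], [0, 0, 0], [0, 0, 0], [0, 0, 0], [0, 0, 0], [0, 0, 0], [0, 0, 0]], translation=[[0.002, 0.044, 0.02], [0.002, 0.044, 0.04], [0.002, 0.044, 0.08], [0.002, 0.044, 0.12], [0.002, 0.044, 0.12], [0.002, 0.044, 0.12], [0.002, 0.044, 0.12], [0.002, 0.044, 0.12], [0.002, 0.044, 0.12], [0.002, 0.044, 0.12]], grip=[0.5, 0.5, 0.5, 0.5, 0.5, 0.9, 0.9, 0.9, 0.9, 0.9], force=50)

```text
clock: 5.15
tool_pos: [0.5555, -0.0969, 0.099]
eef_rot: [0.071, 0.997, -0.001, 0.001]
contact_force: [-1.4, -2.4, 6.7]
opening: 0.191
finger_force: 50.0
```

```bash
python3 - <<'E'
from h import *
np.set_printoptions(precision=4,suppress=True)
s=r.get_state(); print(s['clock'],s['tool_pos'],s['opening']*88,s['finger_force'],s['contact_force'],s['eef_rot'])
snap('wrist','w3')
print(rel([0.541,0.1945,0.19],90))
E
```

```text
5.15 [ 0.5555 -0.0969  0.099 ] 16.832177822376927 49.96966537088156 [-1.4099 -2.3714  6.7039] [ 0.0708  0.9975 -0.0006  0.0011]
(array([ 0.0553,  0.2863, -0.0914]), np.float64(-0.142), np.float64(81.88))
```

>>> jog_arm(turn=[[0, 0, 0], [0, 0, 0], [0, 0, 0], [0, 0, -0.03], [0, 0, -0.06], [0, 0, -0.09], [0, 0, -0.12], [0, 0, -0.142], [0, 0, -0.142], [0, 0, -0.142], [0, 0, -0.142], [0, 0, -0.142]], translation=[[0, 0, -0.025], [0, 0, -0.055], [0, 0, -0.091], [0.01, 0.05, -0.091], [0.02, 0.1, -0.091], [0.03, 0.15, -0.091], [0.04, 0.2, -0.091], [0.048, 0.25, -0.091], [0.055, 0.286, -0.091], [0.055, 0.286, -0.091], [0.055, 0.286, -0.091], [0.055, 0.286, -0.091]], grip=[0.9, 0.9, 0.9, 0.9, 0.9, 0.9, 0.9, 0.9, 0.9, 0.9, 0.9, 0.9])

```text
clock: 6.7
tool_pos: [0.5407, 0.193, 0.1886]
eef_rot: [0.001, 1.0, -0.001, -0.0]
contact_force: [0.7, -0.8, -1.3]
opening: 0.195
finger_force: 50.0
```

```bash
python3 - <<'E'
from h import *
np.set_printoptions(precision=4,suppress=True)
s=r.get_state(); print(s['clock'],s['tool_pos'],s['opening']*88,s['finger_force'],s['contact_force'],s['eef_rot'],s['qd'])
p=cams.camera_params('wrist');im=snap('wrist','w4'); sd=snap('side','s4')
np.save('w4p.npy',p,allow_pickle=True)
a=cv2.resize(im[190:350,240:400],None,fx=3.0,fy=3.0,interpolation=0); b=cv2.resize(sd[80:220,200:300],None,fx=3.2,fy=3.2,interpolation=0)
o=np.zeros((500,800,3),np.uint8);o[:480,:480]=a;o[:448,480:800]=b;cv2.imwrite('pics/m4.png',o[:,:,::-1])
print(proj('wrist',[.541,.1945,.1]),proj('side',[.541,.1945,.1]),proj('side',[.5444,.1945,.072]))
E
```

```text
6.7 [0.5407 0.193  0.1886] 17.141804534031944 49.96970532462001 [ 0.6737 -0.7888 -1.3098] [ 0.0006  1.     -0.0007 -0.0002] [-0.      0.0005 -0.0045 -0.0019 -0.0011 -0.0009 -0.0026]
[321.6187 258.576 ] [249.6421 156.5394] [252.0324 165.8158]
```

View pics/m4.png

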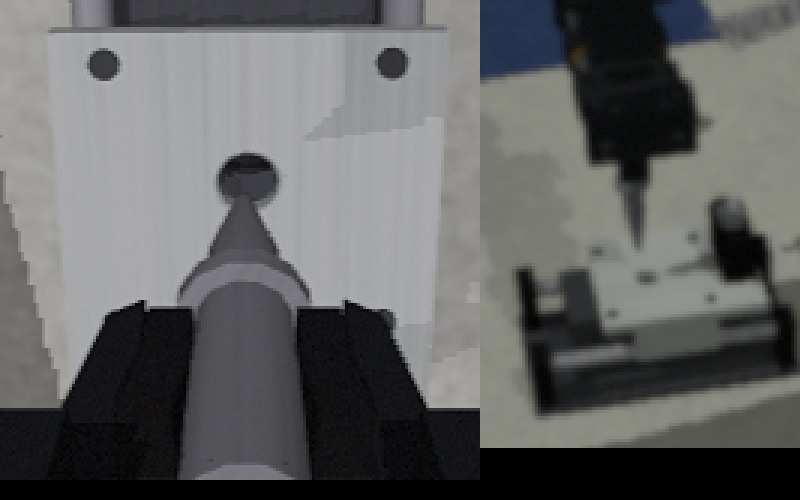

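The drift hangs upright. Its tip, at crop (241,198), is about 1.5 mm to -y of the hole line and about 2 mm to -x of the middle of the overlap. Shifting by that and entering.

>>> jog_arm(turn=[[0, 0, 0], [0, 0, 0], [0, 0, 0], [0, 0, 0], [0, 0, 0]], translation=[[-0.002, 0.0014, 0], [-0.002, 0.0014, 0.01], [-0.002, 0.0014, 0.025], [-0.002, 0.0014, 0.04], [-0.002, 0.0014, 0.04]], grip=[0.9, 0.9, 0.9, 0.9, 0.9])

```text
clock: 7.42
tool_pos: [0.5422, 0.1957, 0.147]
eef_rot: [-0.001, 1.0, -0.001, -0.001]
contact_force: [0.9, -1.2, -2.2]
opening: 0.189
finger_force: 50.0
```

>>> jog_arm(turn=[[0, 0, 0], [0, 0, 0], [0, 0, 0], [0, 0, 0], [0, 0, 0]], translation=[[0.0003, -0.0007, 0.004], [0.0006, -0.0007, 0.008], [0.001, -0.0007, 0.012], [0.0015, -0.0007, 0.016], [0.0015, -0.0007, 0.016]], grip=[0.9, 0.9, 0.9, 0.9, 0.9], force=60)

```text
clock: 8.05
tool_pos: [0.5414, 0.1949, 0.1335]
eef_rot: [-0.0, 1.0, -0.001, 0.001]
contact_force: [0.3, -2.7, 3.8]
opening: 0.19
finger_force: 60.0
```

>>> jog_arm(turn=[[0, 0, 0], [0, 0, 0], [0, 0, 0], [0, 0, 0], [0, 0, 0]], translation=[[0.0005, 0, 0.004], [0.001, 0, 0.008], [0.0015, 0, 0.012], [0.002, 0, 0.014], [0.002, 0, 0.014]], grip=[0.9, 0.9, 0.9, 0.9, 0.9])

```text
clock: 8.68
tool_pos: [0.5391, 0.1945, 0.1191]
eef_rot: [-0.0, 1.0, -0.001, 0.0]
contact_force: [0.7, -3.3, 4.4]
opening: 0.188
finger_force: 60.0
```

```bash
python3 - <<'E'
from h import *
np.set_printoptions(precision=4,suppress=True)
s=r.get_state(); print(s['clock'],s['tool_pos'],s['contact_force'],s['moment'],s['eef_rot'])
p=cams.camera_params('wrist');im=snap('wrist','w5'); sd=snap('side','s5')
np.save('w5p.npy',p,allow_pickle=True)
a=cv2.resize(im[190:350,240:400],None,fx=3.0,fy=3.0,interpolation=0); b=cv2.resize(sd[100:220,200:300],None,fx=3.2,fy=3.2,interpolation=0)
o=np.zeros((480,800,3),np.uint8);o[:480,:480]=a;o[:384,480:800]=b;cv2.imwrite('pics/m5.png',o[:,:,::-1])
E
```

```text
8.675 [0.5391 0.1945 0.1191] [ 0.718  -3.2768  4.4333] [-0.955  -0.0025  0.0203] [-0.0002  1.     -0.0009  0.0001]
```

View pics/m5.png

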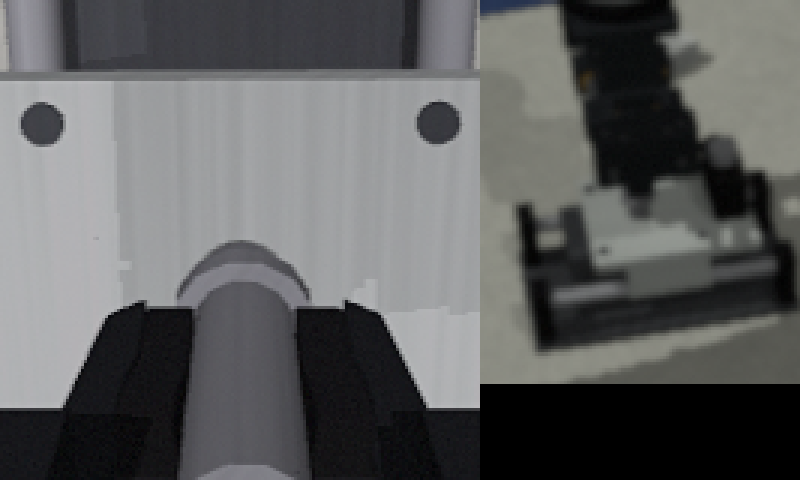

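>>> jog_arm(turn=[[0, 0, 0], [0, 0, 0], [0, 0, 0], [0, 0, 0], [0, 0, 0], [0, 0, 0]], translation=[[0, -0.0008, 0.003], [0, -0.0008, 0.007], [0, -0.0008, 0.011], [0, -0.0008, 0.014], [0, -0.0008, 0.016], [0, -0.0008, 0.016]], grip=[0.9, 0.9, 0.9, 0.9, 0.9, 0.9])

```text
clock: 9.52
tool_pos: [0.5389, 0.1944, 0.1058]
eef_rot: [-0.0, 1.0, -0.001, 0.001]
contact_force: [-5.2, -6.3, 29.9]
opening: 0.189
finger_force: 60.0
```

>>> jog_arm(turn=[[0, 0, 0], [0, 0, 0], [0, 0, 0]], translation=[[0, 0, -0.001], [0, 0, -0.001], [0, 0, -0.001]], grip=[0.9, 0.9, 0.9])

```text
clock: 9.9
tool_pos: [0.5389, 0.1944, 0.1058]
eef_rot: [-0.0, 1.0, -0.001, 0.0]
contact_force: [-3.3, -5.4, 21.9]
opening: 0.189
finger_force: 60.0
```

```bash
python3 - <<'E'
from h import *
np.set_printoptions(precision=4,suppress=True)
s=r.get_state(); print(s['clock'],s['tool_pos'],s['contact_force'],s['moment'],s['eef_rot'])
print(rel([0.5555,-0.0969,0.19],81.88))
E
```

```text
9.9 [0.5389 0.1944 0.1058] [-3.3003 -5.3984 21.9457] [-1.1249  0.9477  0.0452] [-0.0003  1.     -0.0005  0.0004]
(array([-0.0164, -0.2914, -0.0838]), np.float64(0.142), np.float64(90.04))
```

>>> jog_arm(turn=[[0, 0, 0], [0, 0, 0], [0, 0, 0], [0, 0, 0], [0, 0, 0], [0, 0, 0.03], [0, 0, 0.06], [0, 0, 0.09], [0, 0, 0.12], [0, 0, 0.142], [0, 0, 0.142], [0, 0, 0.142], [0, 0, 0.142], [0, 0, 0.142]], translation=[[0.0003, -0.0007, -0.01], [0.0003, -0.0007, -0.025], [0.0003, -0.0007, -0.042], [0, 0, -0.062], [0, 0, -0.088], [-0.003, -0.05, -0.088], [-0.006, -0.1, -0.088], [-0.009, -0.15, -0.088], [-0.012, -0.2, -0.088], [-0.015, -0.25, -0.088], [-0.0165, -0.2914, -0.088], [-0.0165, -0.2914, -0.088], [-0.0165, -0.2914, -0.088], [-0.0165, -0.2914, -0.088]], grip=[0.9, 0.9, 0.9, 0.9, 0.9, 0.9, 0.9, 0.9, 0.9, 0.9, 0.9, 0.9, 0.9, 0.9])

```text
clock: 11.65
tool_pos: [0.556, -0.0943, 0.1921]
eef_rot: [0.069, 0.998, 0.001, 0.0]
contact_force: [0.9, -0.1, -1.6]
opening: 0.188
finger_force: 60.0
```

```bash
python3 - <<'E'
from h import *
np.set_printoptions(precision=4,suppress=True)
s=r.get_state(); print(s['clock'],s['tool_pos'],s['contact_force'],s['moment'],s['eef_rot'],s['qd'])
print(rel([0.5555,-0.0969,0.15],81.88))
p=cams.camera_params('wrist');im=snap('wrist','w6'); sd=snap('side','s6'); tp=snap('top','t6')
np.save('w6p.npy',p,allow_pickle=True)
for d in models.place_of('side','carriage_hole')[:1]+models.place_of('top','carriage_hole')[:1]: print(d)
for c in('side','top'): print(models.place_of(c,'drift_tip')[:2])
print(proj('wrist',[.5551,-.0963,.1]),proj('wrist',[.5551,-.0963,.065]))
a=cv2.resize(im[190:350,240:400],None,fx=3.0,fy=3.0,interpolation=0); b=cv2.resize(sd[170:290,240:340],None,fx=3.2,fy=3.2,interpolation=0)
o=np.zeros((480,800,3),np.uint8);o[:480,:480]=a;o[:384,480:800]=b;cv2.imwrite('pics/m6.png',o[:,:,::-1])
E
```

```text
11.65 [ 0.556  -0.0943  0.1921] [ 0.9166 -0.0714 -1.5701] [ 0.006  -0.0421  0.0137] [0.0688 0.9976 0.0008 0.0002] [-0.0033  0.0024  0.0077 -0.0014  0.0045  0.0006  0.0019]
(array([ 0.0001, -0.0027,  0.0421]), np.float64(0.004), np.float64(82.11))
{'position': [0.5378, 0.1932, 0.0708], 'p': 0.74}
{'position': [0.5438, 0.1937, 0.0682], 'p': 0.57}
[{'position': [0.6539, -0.1124, 0.0149], 'p': 0.85}, {'position': [0.554, -0.0918, 0.0974], 'p': 0.61}]
[]
[319.6369 255.8285] [319.821  240.7452]
```

View pics/m6.png

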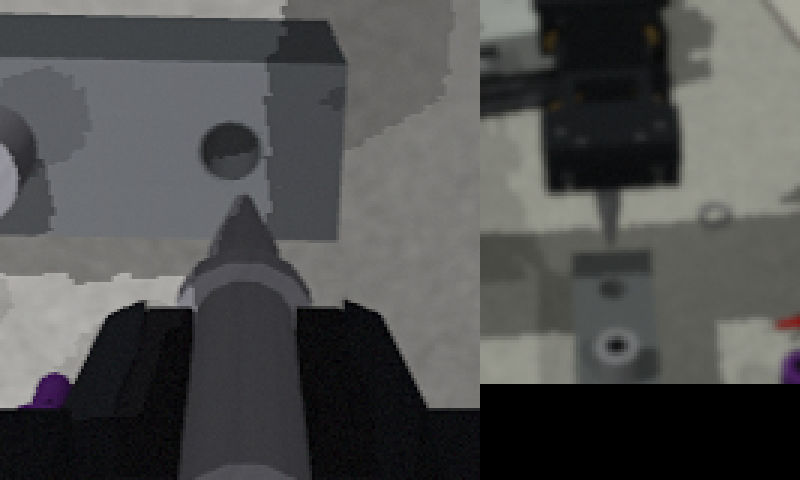

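The well is at crop (230,151) and the tip at (244,196), so the tip is about 3 mm too far to +y along the row and right across it. Correcting and descending.

>>> jog_arm(turn=[[0, 0, 0], [0, 0, 0], [0, 0, 0], [0, 0, 0], [0, 0, 0]], translation=[[0, -0.003, 0.005], [0, -0.003, 0.02], [0, -0.003, 0.04], [0, -0.003, 0.055], [0, -0.003, 0.055]], grip=[0.9, 0.9, 0.9, 0.9, 0.9])

```text
clock: 12.62
tool_pos: [0.5544, -0.0993, 0.1351]
eef_rot: [0.07, 0.998, 0.0, -0.002]
contact_force: [0.1, 0.2, -1.5]
opening: 0.188
finger_force: 60.0
```

>>> jog_arm(turn=[[0, 0, 0], [0, 0, 0], [0, 0, 0], [0, 0, 0], [0, 0, 0]], translation=[[-0.0005, 0.0019, 0.0], [-0.0005, 0.0019, 0.007], [-0.0005, 0.0019, 0.015], [-0.0005, 0.0019, 0.022], [-0.0005, 0.0019, 0.022]], grip=[0.9, 0.9, 0.9, 0.9, 0.9])

```text
clock: 13.25
tool_pos: [0.5557, -0.0977, 0.114]
eef_rot: [0.07, 0.998, -0.0, -0.001]
contact_force: [-0.3, -0.4, -2.7]
opening: 0.188
finger_force: 60.0
```

>>> jog_arm(turn=[[0, 0, 0], [0, 0, 0], [0, 0, 0], [0, 0, 0], [0, 0, 0]], translation=[[0, 0, 0.005], [0, 0, 0.01], [0, 0, 0.015], [0, 0, 0.018], [0, 0, 0.018]], grip=[0.9, 0.9, 0.9, 0.9, 0.9])

```text
clock: 13.88
tool_pos: [0.5561, -0.0976, 0.0989]
eef_rot: [0.07, 0.998, -0.001, 0.0]
contact_force: [-6.2, 0.6, 19.1]
opening: 0.185
finger_force: 60.0
```

>>> jog_arm(turn=[[0, 0, 0], [0, 0, 0], [0, 0, 0], [0, 0, 0], [0, 0, 0], [0, 0, 0], [0, 0, 0], [0, 0, 0], [0, 0, 0], [0, 0, 0], [0, 0, 0]], translation=[[0, 0, -0.002], [0, 0, -0.002], [0, 0, -0.002], [0, 0, -0.002], [0, 0, -0.03], [0, 0, -0.08], [0.0005, -0.03, -0.1], [0.0014, -0.065, -0.1], [0.0014, -0.065, -0.09], [0.0014, -0.065, -0.06], [0.0014, -0.065, -0.06]], grip=[0.9, 0.5, 0.5, 0.5, 0.5, 0.5, 0.5, 0.5, 0.5, 0.5, 0.5])

```text
clock: 15.25
tool_pos: [0.5442, -0.1603, 0.1546]
eef_rot: [0.07, 0.998, 0.001, -0.003]
contact_force: [-0.1, 0.9, 0.1]
opening: 0.498
finger_force: 0.0
```

```bash
python3 - <<'E'
from h import *
np.set_printoptions(precision=4,suppress=True)
s=r.get_state(); print(s['clock'],s['tool_pos'],s['contact_force'],s['eef_rot'],s['qd'])
print(rel([0.5456,-0.1616,0.087],82))
p=cams.camera_params('wrist');im=snap('wrist','w7'); sd=snap('side','s7')
print(proj('wrist',[.5456,-.1616,.089],p))
a=cv2.resize(im[190:350,240:400],None,fx=3.0,fy=3.0,interpolation=0); b=cv2.resize(sd[200:320,240:340],None,fx=3.2,fy=3.2,interpolation=0)
o=np.zeros((480,800,3),np.uint8);o[:480,:480]=a;o[:384,480:800]=b;cv2.imwrite('pics/m7.png',o[:,:,::-1])
E
```

```text
15.25 [ 0.5442 -0.1603  0.1546] [-0.1158  0.9223  0.1075] [ 0.0696  0.9976  0.0008 -0.0025] [ 0.0054 -0.0383 -0.0142 -0.0325 -0.0084  0.0249  0.0116]
(array([-0.002 , -0.0012,  0.0676]), np.float64(0.0), np.float64(82.02))
[318.0527 274.0996]
```

View pics/m7.png

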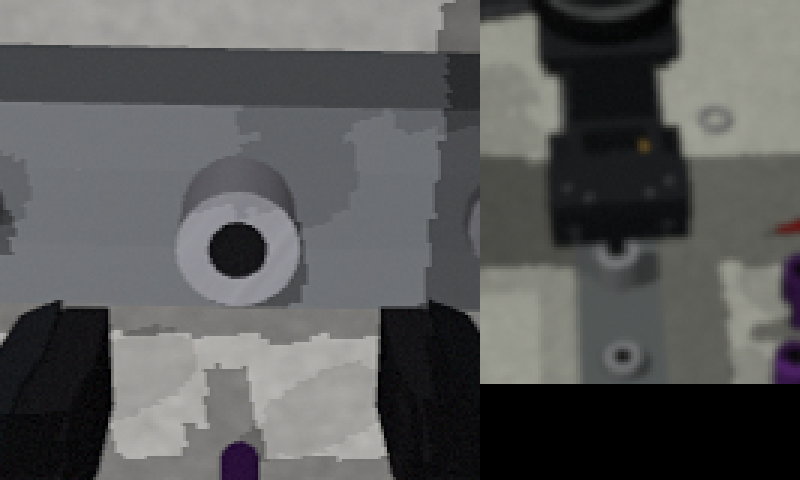

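The bolt head's centre is at crop (238,249), squarely between the open fingers. Descending to grip.

>>> jog_arm(turn=[[0, 0, 0], [0, 0, 0], [0, 0, 0], [0, 0, 0], [0, 0, 0], [0, 0, 0], [0, 0, 0], [0, 0, 0], [0, 0, 0]], translation=[[-0.0012, -0.0006, 0.02], [-0.0012, -0.0006, 0.045], [-0.0012, -0.0006, 0.066], [-0.0012, -0.0006, 0.066], [-0.0012, -0.0006, 0.066], [-0.0012, -0.0006, 0.066], [-0.0012, -0.0006, 0.066], [-0.0012, -0.0006, 0.066], [-0.0012, -0.0006, 0.066]], grip=[0.5, 0.5, 0.5, 0.5, 0.5, 0.8, 0.8, 0.8, 0.8], force=40)

```text
clock: 16.48
tool_pos: [0.5473, -0.1626, 0.0914]
eef_rot: [0.07, 0.998, -0.0, 0.001]
contact_force: [-1.2, 0.5, 5.5]
opening: 0.285
finger_force: 40.0
```

```bash
python3 - <<'E'
from h import *
np.set_printoptions(precision=4,suppress=True)
s=r.get_state(); print(s['clock'],s['tool_pos'],s['opening']*88,s['contact_force'],s['eef_rot'])
p=s['tool_pos']; print(rel([p[0]-.0068,p[1]+.3562,.165],90))
E
```

```text
16.475 [ 0.5473 -0.1626  0.0914] 25.072253394828053 [-1.2261  0.5363  5.4691] [ 0.0703  0.9975 -0.0001  0.0007]
(array([ 0.0566,  0.3517, -0.0737]), np.float64(-0.141), np.float64(81.93))
```

>>> jog_arm(turn=[[0, 0, 0], [0, 0, 0], [0, 0, 0], [0, 0, 0], [0, 0, -0.02], [0, 0, -0.04], [0, 0, -0.06], [0, 0, -0.08], [0, 0, -0.1], [0, 0, -0.12], [0, 0, -0.141], [0, 0, -0.141], [0, 0, -0.141], [0, 0, -0.141], [0, 0, -0.141]], translation=[[0, 0, -0.02], [0, 0, -0.055], [0, 0, -0.095], [0, 0, -0.12], [0.008, 0.05, -0.12], [0.016, 0.1, -0.12], [0.024, 0.15, -0.12], [0.032, 0.2, -0.12], [0.04, 0.25, -0.11], [0.048, 0.3, -0.095], [0.0566, 0.352, -0.075], [0.0566, 0.352, -0.065], [0.0566, 0.352, -0.065], [0.0566, 0.352, -0.065], [0.0566, 0.352, -0.065]], grip=[0.8, 0.8, 0.8, 0.8, 0.8, 0.8, 0.8, 0.8, 0.8, 0.8, 0.8, 0.8, 0.8, 0.8, 0.8])

```text
clock: 18.35
tool_pos: [0.5408, 0.1924, 0.1563]
eef_rot: [0.001, 1.0, -0.0, 0.0]
contact_force: [0.3, -0.1, -1.8]
opening: 0.281
finger_force: 40.0
```

```bash
python3 - <<'E'
from h import *
np.set_printoptions(precision=4,suppress=True)
s=r.get_state(); print(s['clock'],s['tool_pos'],s['opening']*88,s['contact_force'],s['eef_rot'],s['qd'])
print(rel([0.5405,0.1937,.15],90))
p=cams.camera_params('wrist');im=snap('wrist','w8'); sd=snap('side','s8')
np.save('w8p.npy',p,allow_pickle=True)
z=s['tool_pos'][2]-.0914+.033
print('foot of shank z',z,proj('wrist',[.5373,.1945,z],p),proj('wrist',[.5373,.1945,.072],p),proj('side',[.5373,.1945,z]),proj('side',[.5373,.1945,.072]))
a=cv2.resize(im[200:320,270:370],None,fx=4.5,fy=4.5,interpolation=0); b=cv2.resize(sd[110:210,210:290],None,fx=4.2,fy=4.2,interpolation=0)
o=np.zeros((540,800,3),np.uint8);o[:540,:450]=a;o[:420,460:796]=b;cv2.imwrite('pics/m8.png',o[:,:,::-1])
E
```

```text
18.35 [0.5408 0.1924 0.1563] 24.748181120161043 [ 0.3337 -0.0613 -1.7564] [ 0.0011  1.     -0.0002  0.0005] [-0.0046 -0.0015 -0.0056 -0.0006 -0.0002 -0.0023  0.    ]
(array([0.0003, 0.0013, 0.0063]), np.float64(-0.002), np.float64(89.88))
foot of shank z 0.09788866299877284 [323.3109 270.4377] [323.084  255.6181] [248.1237 157.4937] [249.0298 166.2541]
```

View pics/m8.png

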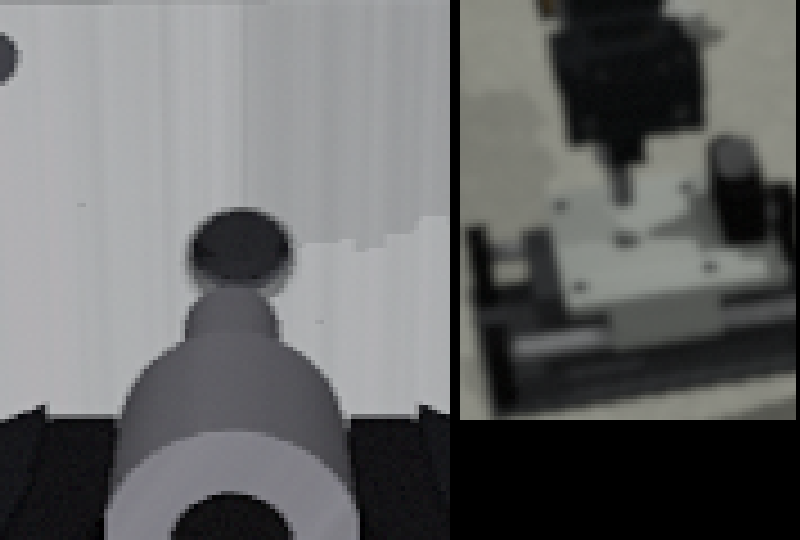

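```bash
python3 - <<'E'
from h import *
np.set_printoptions(precision=3,suppress=True)
p=np.load('w8p.npy',allow_pickle=True).item(); im=cv2.imread('pics/w8.png',0).astype(int)
th=np.linspace(0,2*np.pi,73)
def ring(c,rad,z): 
    q=np.array([proj('wrist',[c[0]+rad*np.cos(t),c[1]+rad*np.sin(t),z],p) for t in th]); return q.min(0),q.max(0)
print('hole',ring((.5375,.1949),.008,.072))
for x in(.5373,.5388): print(x,ring((x,.1937),.0055,.0979),ring((x,.1937),.0065,.0999))
print(im[240:276,321:326].T)
print(im[268,306:340])
print(im[254,306:340])
E
```

```text
hole (array([311.937, 244.764]), array([335.404, 266.777]))
0.5373 (array([312.939, 262.005]), array([331.049, 278.741])) (array([311.198, 261.669]), array([332.805, 281.61 ]))
0.5388 (array([312.959, 264.321]), array([331.026, 280.979])) (array([311.222, 264.012]), array([332.778, 283.859]))
[[170 170 168 170 170 171 117  28  37  38  37  37  38  36  35  39  38  38
   40  42  42  42  54  73  87  86  85  86  87  88  88  88  88  88  92  92]
 [170 169 171 170 171 172  99  33  36  39  38  36  36  38  37  37  37  36
   41  40  41  39  51  69  87  87  86  86  87  87  87  86  88  88  92  91]
 [165 165 165 165 167 167  89  29  35  36  36  35  38  38  33  35  38  37
   41  42  41  39  48  68  86  87  85  87  87  86  87  87  85  88  90  90]
 [159 159 159 159 160 162  92  29  34  37  36  36  32  36  36  34  35  35
   40  43  40  42  51  64  84  85  85  84  86  87  86  87  85  88  90  91]
 [163 164 163 163 164 165 104  28  34  35  35  35  36  37  38  38  36  36
   41  40  38  36  52  62  81  84  83  85  84  85  85  84  85  86  90  91]]
[173 169 170 174 176 160 102  72  79  83  86  88  88  88  88  87  87  87
  86  84  83  80  75  66 113 161 173 171 172 174 174 173 175 174]
[170 168 171 174 168 137  81  13  23  33  36  36  38  38  37  35  37  33
  36  38  36  36  39  35  36  31  23  20 107 148 152 167 176 176]
```

The hole is at crop (241,251) with the shank just short of it at u≈232, and both plates look in line. The bolt needs about +1.2 mm in y and nothing in x.

>>> jog_arm(turn=[[0, 0, 0], [0, 0, 0], [0, 0, 0], [0, 0, 0], [0, 0, 0]], translation=[[0, 0.0012, 0], [0, 0.0012, 0.01], [0, 0.0012, 0.02], [0, 0.0012, 0.03], [0, 0.0012, 0.03]], grip=[0.8, 0.8, 0.8, 0.8, 0.8])

```text
clock: 19.08
tool_pos: [0.5397, 0.1946, 0.1245]
eef_rot: [-0.0, 1.0, -0.001, -0.001]
contact_force: [1.0, -0.3, -1.7]
opening: 0.282
finger_force: 40.0
```

>>> jog_arm(turn=[[0, 0, 0], [0, 0, 0], [0, 0, 0], [0, 0, 0], [0, 0, 0]], translation=[[-0.0006, -0.0007, 0], [-0.0006, -0.0007, 0.004], [-0.0006, -0.0007, 0.008], [-0.0006, -0.0007, 0.012], [-0.0006, -0.0007, 0.012]], grip=[0.8, 0.8, 0.8, 0.8, 0.8])

```text
clock: 19.7
tool_pos: [0.5405, 0.1943, 0.1133]
eef_rot: [-0.0, 1.0, -0.0, -0.0]
contact_force: [-0.9, 0.6, -1.9]
opening: 0.284
finger_force: 40.0
```

Foot of the shank is now at about 55 mm, well inside the bridge, without contact. 15 mm remain.

>>> jog_arm(turn=[[0, 0, 0], [0, 0, 0], [0, 0, 0], [0, 0, 0], [0, 0, 0], [0, 0, 0]], translation=[[0, 0, 0.004], [0, 0, 0.009], [0, 0, 0.013], [0, 0, 0.016], [0, 0, 0.017], [0, 0, 0.017]], grip=[0.8, 0.8, 0.8, 0.8, 0.8, 0.8])

```text
clock: 20.45
tool_pos: [0.5407, 0.1944, 0.0984]
eef_rot: [-0.0, 1.0, -0.0, 0.0]
contact_force: [-2.7, -2.1, 13.1]
opening: 0.28
finger_force: 40.0
```

>>> jog_arm(turn=[[0, 0, 0], [0, 0, 0], [0, 0, 0], [0, 0, 0], [0, 0, 0], [0, 0, 0], [0, 0, 0], [0, 0, 0], [0, 0, 0]], translation=[[0, 0, -0.001], [0, 0, -0.001], [0, 0, -0.001], [0, 0, -0.001], [0, 0, -0.015], [0, 0, -0.05], [0, 0, -0.1], [0, 0, -0.1], [0, 0, -0.1]], grip=[0.8, 0.5, 0.5, 0.5, 0.5, 0.5, 0.5, 0.5, 0.5])

```text
clock: 21.58
tool_pos: [0.5406, 0.1941, 0.197]
eef_rot: [-0.0, 1.0, -0.0, 0.0]
contact_force: [1.0, 0.1, -1.0]
opening: 0.5
finger_force: 0.0
```

```bash
python3 - <<'E'
from h import *
np.set_printoptions(precision=4,suppress=True)
s=r.get_state(); print(s['clock'],s['tool_pos'],s['opening']*88,s['contact_force'])
p=cams.camera_params('wrist');im=snap('wrist','w9'); sd=snap('side','s9')
print(proj('wrist',[.5375,.1943,.096],p))
a=cv2.resize(im[180:320,250:390],None,fx=3,fy=3,interpolation=0); b=cv2.resize(sd[110:340,210:310],None,fx=2.5,fy=2.5,interpolation=2)
o=np.zeros((575,700,3),np.uint8);o[:420,:420]=a;o[:575,430:680]=b;cv2.imwrite('pics/m9.png',o[:,:,::-1])
for n in('bolt_head','drift_grip'): print(n,[(d['p'],np.array(d['position'])) for d in models.place_of('side',n)[:4]])
E
```

```text
21.575 [0.5406 0.1941 0.197 ] 44.01799079409934 [ 0.9567  0.1154 -0.9688]
[320.4031 248.2058]
bolt_head [(0.77, array([ 0.6521, -0.1778,  0.0456])), (0.64, array([0.5324, 0.1947, 0.0827])), (0.53, array([ 0.6358, -0.2353,  0.0454]))]
drift_grip [(0.78, array([ 0.5559, -0.0963,  0.097 ])), (0.74, array([ 0.7434, -0.1045,  0.0083]))]
```

View pics/m9.png

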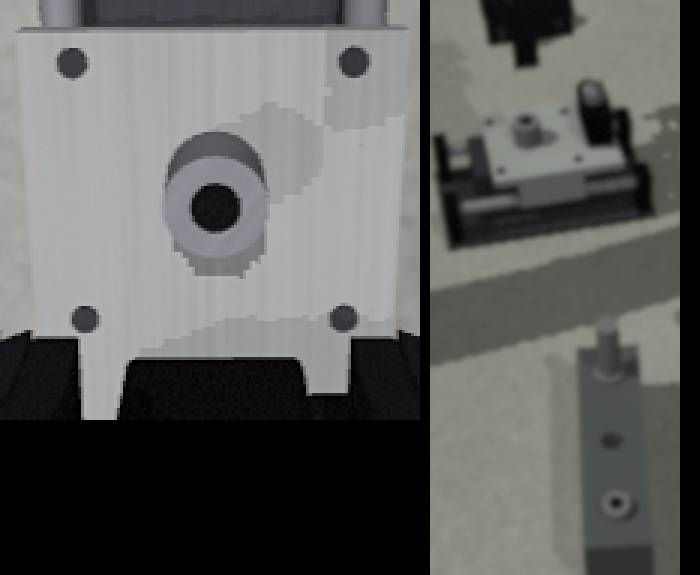

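The bolt head, at crop (215,207), lies flat on the carriage. The drift stands upright in its end well with its collar down, and the stub is in place. Handing in.

```bash
python3 -c "
from plant import r
print(r.finish_job())"
```

```text
the job is handed in; nothing more can be done
None
```

The job is handed in at about 22 s on the clock, and no verdict came back: the drift drew the holes into line and is back upright in its original well, collar down. The large-headed bolt is home with its head flat on the carriage, and the stub bolt, dish and wash bottle were not touched.

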